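# Turn the sharpening stone over to its fine side

### The arm

A 7-joint arm with a two-finger parallel gripper is mounted at the origin on the work surface. World frame = base frame: x ahead of the robot, y to its left, z up, the work surface at z = 0. Lengths are in m, angles in rad, forces in N, time in s.
With the tool pointing down it reaches from about 0.425 to 0.925 m from the base axis. Payload 6.8 kg.
Tool frame: the origin (TCP) lies on the centre line of the jaws, within the pads' length; the fingertips stand bot.tip_reach ahead of it and the grasp point (between the pads) lies 3 mm ahead of it (bot.tip_reach is the distance from the TCP to the fingertips, in m); z points along the fingers, y is the line along which they close (so a half turn about z gives the same grasp; the last joint's range is limited). The gripper opens to 85 mm and grips with 20 to 120 N. Pads are 22 mm wide; open, the fingers measure 114 mm over their backs; the gripper's body (76 mm by 85 mm) begins 54 mm behind the grasp point. The pads swing forward as they close: fully open they stand 13 mm farther back than shut.
Start: joints at [-1.217, 0.477, 0.022, 1.555, -0.011, 1.109, -0.083], TCP at [0.301, 0.604, 0.253] pointing down, gripper open.
Joint ranges: [-2.96, 2.96], [-0.34, 2.1], [-1.41, 1.46], [0.24, 2.44], [-1.37, 4.51], [0.17, 1.92], [-2.96, 2.96]. Speed limits (rad/s): [2.39, 2.39, 3.14, 3.14, 3.14, 3.14, 3.14].

### API

Orientations are given as a unit quaternion [w, x, y, z].
In Python, from station import bot gives the robot as it stands.
- The arm moves only by the tool jog_arm, never from a script. Its argument "deltas" is a list of rows, each a list of 7 numbers: the shift along the world's x, y, z in m, then the turn, a rotation vector about the world's x, y, z in rad, then the opening, from 0 (shut) to 1 (fully open). In form: [[x, y, z, rx, ry, rz, grip], ...]. A call has 1 to 10 rows; each row shifts and turns the commanded pose from where the row before left it; what a row does not reach is not made up. A row lasts 1/10 s, in which the tool goes at most 50 mm and 8.59 degrees, less where a joint would pass 70% of its speed; a pose out of reach is approached as far as the arm can. A call with a gripper value outside its range is refused whole. The fingers move at their own pace and stop on an object; "newtons" is the grip in N (left out, the last holds). Time passes only in rows, so rows that do not move let the fingers close. It gives the time, the measured TCP pose, the force, the opening and the grip force at its end, in the units of the state.
- bot.get_obs(): the state, without advancing time (a new reading comes with each control period).
- bot.read_camera(name): name is "side" or "top"; returns a dict with "img" (480x640x3 uint8, red, green, blue), "K" (3x3 intrinsics, pixels), "dist_coeffs" ([k1, k2, p1, p2, k3] as OpenCV has them; the pictures are not rectified), "eye" and "attitude" of the camera in the world. Camera axes: x right, y down, z forward; pixel columns grow to the right and rows downward; lengths in m; the calibration is good to about 2 mm. A picture is of the moment at which its call begins. There is no depth.
- bot.hand_in(): hands the job in; it is judged then, once.
The state is a dict: "t": time; "q": joint angles; "joint_vel": joint speeds; "joint_torque": joint torques, N m; "eef_pos": TCP position; "tool_rot": TCP orientation; "contact_force": force on the tool from outside, world axes, zero at the start; "torque": the same for the moment, N m; "gripper_width": opening from 0.0 (shut) to 1.0 (fully open); "grasp_force": force on a finger pad.
Only numpy, scipy, OpenCV 4.12 (cv2) and the standard library are available. Lean on these libraries where they do the work, as an engineer would, in place of code of your own. Each camera call takes 0.05 s, during which the arm holds its last target. There are 200 camera calls.

### The job

The knife has had its turn on the coarse side of the sharpening stone: turn the stone over so that its fine face is up, and lay it back flat in its wooden holder, centred between the two rubber end stops and in line with it. The stone chips easily, so never drop it or let it topple over, and leave the other tools on the bench where they are.

Things in the scene. Friction and masses are not known exactly. Their poses are not given: they have to be found in the camera images.
- stone: combination sharpening stone, a plain bar 150 x 50 x 25 mm, about 0.42 kg: dark grey coarse layer 16 mm thick, pale fine layer 9 mm. Origin in its middle, x along the length, y along the width, z out of the coarse face (up at the start, must end down; either end first). Starts loose in the holder, its middle 34.5 mm above the bench. It can stand unaided on a 25 x 50 mm end or on a long edge
- holder: the stone's holder, fixed: beech bar 196 mm long (x), 44 mm wide (y), flat top 22 mm above the bench, on rubber feet 58 mm wide, 4 mm thick. At each end a rubber stop as wide as the bar stands 10 mm above its top; stops' inner faces 164 mm apart (7 mm play at each end of the stone). No side lips: the stone overhangs 3 mm on each side. Origin on the bench under its middle, z up
- tack_box: wooden box of tacks, 130 (x) x 90 (y) x 62 mm tall, fixed; origin at the middle of its underside
- knife: bystander: skiving knife lying along its x axis, near the holder, on the robot's side of it; reaches from -92 mm (dark wood handle, 26 mm wide, 17 mm high) to +104 mm (steel blade, 30 mm wide, 10 mm high); origin on the bench
- slip_stone: bystander: small flat slip stone, 100 (x) x 42 (y) x 12 mm; origin at the middle of its underside
- wax: bystander: cake of wax 52 (x) x 34 (y) x 18 mm; origin at the middle of its underside
- hammer: bystander: shoemaker's hammer lying along its x axis from -120 mm (handle end) to +104 mm (head, which reaches 61 mm to +y and 42 mm to -y), about 32 mm high; origin on the bench
- pincers: bystander: lasting pincers lying along their x axis from -125 mm (blue-green handles, 80 mm over both) to +68 mm (jaws), 20 mm high; origin on the bench
- screwdriver: bystander: screwdriver lying along its x axis, 190 mm long, handle 26 mm thick to -x; origin on the bench under its middle
- jar: bystander: small amber jar, 60 mm across, 75 mm tall; origin at the middle of its underside

How it is judged:
At the end, for the whole second after the job is handed in: The stone lies still, fine face up and flat (within 4 degrees) on the holder's top between the end stops, not riding on a stop; its middle within 9 mm lengthwise and 12 mm sideways of the holder's middle, and in line with the holder within 8 degrees, either end first (angle between stone's own z axis and vertical above 3.07 rad and z of stone in the frame of holder between 0.031 and 0.0375 m and x of stone in the frame of holder between -0.009 and 0.009 m and y of stone in the frame of holder between -0.012 and 0.012 m and angle between the x axis of stone and the x axis of holder, either way round below 0.15 rad and linear speed of stone below 0.02 m/s and angular speed of stone below 0.1 rad/s); the robot touches nothing.
It fails at once if the stone was dropped or let topple: out of the fingers' grasp it moved faster than 0.45 m/s or turned faster than 6 rad/s (contact force between stone and the fingers below 0.5 N and (linear speed of stone above 0.45 m/s or angular speed of stone above 6 rad/s)).
It fails at once if another tool on the bench was pushed out of its place (more than 30 mm) (distance of any of knife, slip_stone, wax, hammer, pincers, screwdriver, jar from where it was at the start of the episode above 0.03 m).
It also fails if it takes over 58 s, if anything falls off the work surface, if the arm or the gripper's body presses on something with over 40 N, if the wrist force passes 120 N, or if a joint passes its speed limit or range.

## Working session

There is one attempt and no reset: what is moved stays moved. The work goes in short steps, Python scripts to look and compute and a tool call to move; the robot and the scene stay as the last step left them, time stands still between calls to the robot, and variables do not carry over. Pictures are saved under pics/ and viewed, at most 10 in all, crops included, and the job is handed in when it is done.

Besides the shell and the picture viewer there is one more tool, called after ">>>" as a command line: name --pt "numbers of a row" for each row, then --argument value for the rest. jog_arm: Moves the arm, as the interface text tells. Its arguments: {"type":"object","properties":{"deltas":{"type":"array"},"newtons":{"type":"number"}},"required":["deltas"]}

```bash
ls; mkdir -p pics
python3 - <<'E'
from station import bot
import cv2
for n in("top","side"):
    c=bot.read_camera(n); cv2.imwrite(f"pics/{n}0.png",c["img"][:,:,::-1]); print(n,c["K"],c["dist_coeffs"],c["eye"],c["attitude"])
print(bot.get_obs(),bot.tip_reach)
E
```

```text
pics
top [[454.96859026   0.         315.38611389]
 [  0.         454.96859026 241.12975806]
 [  0.           0.           1.        ]] [-0.01078204  0.          0.          0.          0.        ] [0.41627221 0.0117305  1.23629874] [ 0.04083343 -0.69835562  0.713659   -0.0363715 ]
side [[602.93910236   0.         331.77066316]
 [  0.         602.93910236 244.52051277]
 [  0.           0.           1.        ]] [-0.10226428  0.          0.          0.          0.        ] [-0.50890483 -1.12176964  0.94226733] [-0.46523753  0.80340154 -0.32046935  0.18814732]
{'t': 0.1, 'q': array([-1.21706663,  0.47773488,  0.0223179 ,  1.55633265, -0.011505  ,
        1.10926723, -0.08305372]), 'joint_vel': array([-0.00012376, -0.00047746,  0.00029572, -0.00423395,  0.00165786,
       -0.00212026, -0.00027954]), 'joint_torque': array([ 5.04709227e-03, -5.97754955e+01,  1.61373485e+00, -2.81953830e+01,
        1.27875686e-02,  5.03075935e-03,  4.62387078e-06]), 'eef_pos': array([0.30054845, 0.60386048, 0.25241913]), 'tool_rot': array([-1.34950747e-04,  2.28826120e-01,  9.73466977e-01, -7.95870644e-04]), 'contact_force': array([-0.00512276, -0.38122569,  0.30105506]), 'torque': array([-0.02355994, -0.01477696,  0.00518833]), 'grasp_force': 0.0, 'gripper_width': 1.0014195761232076} 0.022
```

View pics/top0.png

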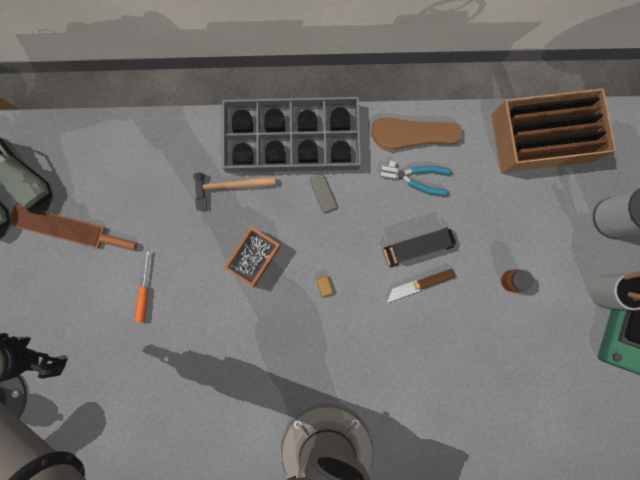

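View pics/side0.png

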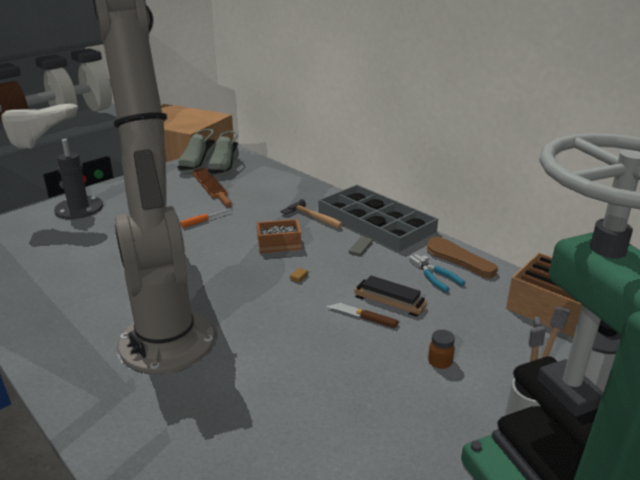

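The top view shows the stone and holder around (420,247), the knife at (420,285), the jar at (517,281) and the wax at (325,286). In the side view the stone is at (392,292). I'll zoom in on the stone.

```bash
cat > h.py <<'E'
import numpy as np, cv2
from scipy.spatial.transform import Rotation as R
from station import bot
def Rq(q): return R.from_quat(np.roll(q,-1))
def to_plane(c,uv,z):
    p=cv2.undistortPoints(np.float64(uv).reshape(-1,1,2),c["K"],c["dist_coeffs"]).reshape(-1,2)
    d=Rq(c["attitude"]).apply(np.c_[p,np.ones(len(p))]); e=np.array(c["eye"])
    return e+d*((z-e[2])/d[:,2])[:,None]
def proj(c,P):
    Rm=Rq(c["attitude"]).inv(); e=np.array(c["eye"])
    return cv2.projectPoints(np.float64(P).reshape(-1,1,3),Rm.as_rotvec(),-Rm.apply(e),c["K"],c["dist_coeffs"])[0].reshape(-1,2)
E
python3 - <<'E'
from h import *
t=bot.read_camera("top"); s=bot.read_camera("side")
print(to_plane(t,[[420,246],[420,285],[517,281]],0.04))
a=cv2.resize(t["img"][220:310,375:475],None,fx=6,fy=6,interpolation=cv2.INTER_CUBIC)
b=cv2.resize(s["img"][270:330,325:435],None,fx=7,fy=7,interpolation=cv2.INTER_CUBIC)
cv2.imwrite("pics/tz.png",a[:,:,::-1]);cv2.imwrite("pics/sz.png",b[:,:,::-1])
E
```

```text
[[ 0.52852858 -0.25785846  0.04      ]
 [ 0.42613775 -0.25314308  0.04      ]
 [ 0.43095222 -0.50741619  0.04      ]]
```

View pics/tz.png

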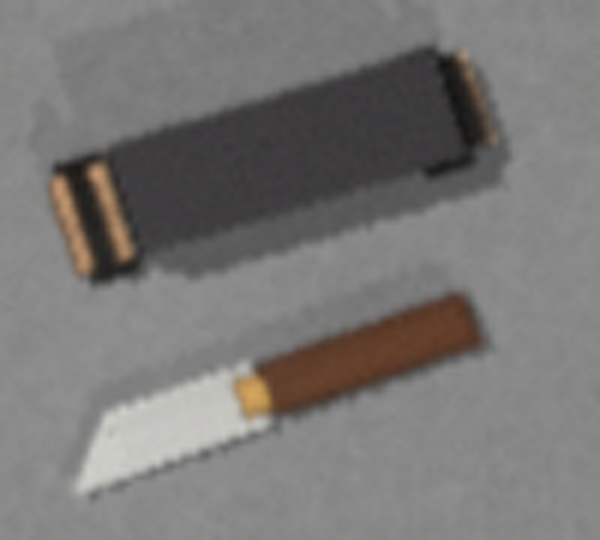

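View pics/sz.png

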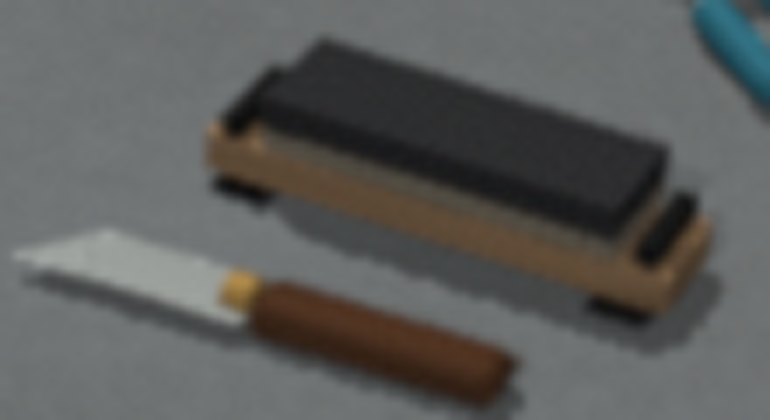

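The zooms show the stone seated in its holder, coarse face up, with the knife parallel on the robot's side. The stone's top-face corners in the top zoom are about (106,148), (435,48), (470,155) and (140,250). I'll fit the poses from both views.

Run:
```python
from h import *
from scipy.optimize import least_squares
t=bot.read_camera("top"); s=bot.read_camera("side")
T=lambda p:(np.array(p)+.5)/6-.5+[375,220]
S=lambda p:(np.array(p)+.5)/7-.5+[325,270]
def fit(hl,hw,z,tp,ti,sp,si):
    sg=np.array([[-1,1],[1,1],[1,-1],[-1,-1]])  # x to image right; +y(local)=image up
    def P(v):
        c,sn=np.cos(v[2]),np.sin(v[2]); L=sg*[hl,hw]
        return np.c_[L@np.array([[c,sn],[-sn,c]])+v[:2],np.full(4,z)]
    f=lambda v:np.r_[(proj(t,P(v))[ti]-T(tp)).ravel(),(proj(s,P(v))[si]-S(sp)).ravel()]
    r=least_squares(f,[.53,-.26,-1.35],loss="soft_l1"); print(r.x,np.degrees(r.x[2]),np.round(r.fun,1))
# local x -> (cos yaw, sin yaw), yaw ~ -75deg
fit(.075,.025,.047,[[106,148],[435,48],[470,155],[140,250]],[0,1,2,3],[[322,40],[665,150],[612,215],[258,105]],[0,1,2,3])
fit(.098,.022,.022,[[52,178],[460,52],[493,142],[88,275]],[0,1,2,3],[[712,228],[660,288],[208,130]],[1,2,3])
for u in([258,366],[435,295]): pass
print(to_plane(t,T([[80,490],[470,318]]),.01))
```

```text
[ 0.53085977 -0.26358512 -1.30612029] -74.83518039129966 [ 0.3 -0.5 -0.2  0.2 -0.   0.4  0.4  0.8 -0.5 -0.5  0.5 -0.3  0.2 -0.3
 -0.1 -1.2]
[ 0.52873508 -0.26281432 -1.29463355] -74.17703823069479 [-0.2  0.2  1.1 -0.1  0.9  0.4 -1.2 -0.3 -0.1 -0.5  0.7 -0.7 -0.9  0.3]
[[ 0.38506569 -0.17220053  0.01      ]
 [ 0.45765065 -0.34973125  0.01      ]]
```

Stone at (0.531, -0.264), yaw -74.8°. Holder at (0.529, -0.263), yaw -74.2°. They agree within 2–3 mm, and the heights and residuals are plausible.

Plan:
1. Grasp across the width near the +h end, with the tool tilted 45°.
2. Turn the stone 90° and stand it on its end.
3. Regrasp from the other side, turn 90° more and lay it down.

I'll approach first and test the tilts in free air.

>>> jog_arm --pt "0.0115 -0.0434 0.004 0 0 -0.042 1" --pt "0.0115 -0.0434 0.004 0 0 -0.042 1" --pt "0.0115 -0.0434 0.004 0 0 -0.042 1" --pt "0.0115 -0.0434 0.004 0 0 -0.042 1" --pt "0.0115 -0.0434 0.004 0 0 -0.042 1" --pt "0.0115 -0.0434 0.004 0 0 -0.042 1" --pt "0.0115 -0.0434 0.004 0 0 -0.042 1" --pt "0.0115 -0.0434 0.004 0 0 -0.042 1" --pt "0.0115 -0.0434 0.004 0 0 -0.042 1" --pt "0.0115 -0.0434 0.004 0 0 -0.042 1"

```text
t: 1.3
eef_pos: [0.4159, 0.1685, 0.2937]
tool_rot: [0.0, 0.427, 0.904, 0.0]
contact_force: [0.7, -0.3, -0.5]
gripper_width: 1.002
grasp_force: 0.0
```

>>> jog_arm --pt "0.0115 -0.0434 0.004 0 0 -0.042 1" --pt "0.0115 -0.0434 0.004 0 0 -0.042 1" --pt "0.0115 -0.0434 0.004 0 0 -0.042 1" --pt "0.0115 -0.0434 0.004 0 0 -0.042 1" --pt "0.0115 -0.0434 0.004 0 0 -0.042 1" --pt "0.0115 -0.0434 0.004 0 0 -0.042 1" --pt "0.0115 -0.0434 0.004 0 0 -0.042 1" --pt "0.0115 -0.0434 0.004 0 0 -0.042 1" --pt "0.0115 -0.0434 0.004 0 0 -0.042 1" --pt "0.0115 -0.0434 0.004 0 0 -0.042 1"

```text
t: 2.3
eef_pos: [0.5311, -0.2652, 0.3336]
tool_rot: [0.0, 0.606, 0.795, 0.0]
contact_force: [-0.1, 0.5, -0.1]
gripper_width: 0.998
grasp_force: 0.0
```

>>> jog_arm --pt "0 0 0 -0.126 -0.035 0 1" --pt "0 0 0 -0.126 -0.035 0 1" --pt "0 0 0 -0.126 -0.035 0 1" --pt "0 0 0 -0.126 -0.035 0 1" --pt "0 0 0 -0.126 -0.035 0 1" --pt "0 0 0 -0.126 -0.035 0 1" --pt "0 0 0 0 0 0 1"

```text
t: 3.0
eef_pos: [0.5308, -0.2598, 0.3311]
tool_rot: [0.304, 0.557, 0.737, -0.232]
contact_force: [0.1, 2.1, 0.0]
gripper_width: 1.0
grasp_force: 0.0
```

```bash
python3 -c "
from h import *
o=bot.get_obs();print(o['q'],Rq(o['tool_rot']).as_matrix())"
```

```text
[-0.8191682   0.2136193   0.92811511  2.07374371  0.8123105   0.81616558
 -0.18681135] [[-0.195095    0.96202403  0.19091284]
 [ 0.68015197  0.27294953 -0.68036156]
 [-0.70663374 -0.0028854  -0.70757362]]
```

>>> jog_arm --pt "0 0 0 0.126 0.035 0 1" --pt "0 0 0 0.126 0.035 0 1" --pt "0 0 0 0.126 0.035 0 1" --pt "0 0 0 0.126 0.035 0 1" --pt "0 0 0 0.126 0.035 0 1" --pt "0 0 0 0.126 0.035 0 1" --pt "0 0 0 0.126 0.035 0 1" --pt "0 0 0 0.126 0.035 0 1" --pt "0 0 0 0.126 0.035 0 1" --pt "0 0 0 0.126 0.035 0 1"

```text
t: 4.0
eef_pos: [0.5323, -0.2654, 0.3356]
tool_rot: [-0.205, 0.583, 0.769, 0.162]
contact_force: [0.2, 0.2, 0.7]
gripper_width: 0.997
grasp_force: 0.0
```

>>> jog_arm --pt "0 0 0 0.126 0.035 0 1" --pt "0 0 0 0.126 0.035 0 1" --pt "0 0 0 0 0 0 1"

```text
t: 4.3
eef_pos: [0.5311, -0.2675, 0.3307]
tool_rot: [-0.304, 0.56, 0.734, 0.235]
contact_force: [0.1, 0.2, 0.1]
gripper_width: 1.0
grasp_force: 0.0
```

```bash
python3 -c "
from h import *
o=bot.get_obs();print(o['q'],o['eef_pos'],Rq(o['tool_rot']).as_matrix())"
```

```text
[ 0.27675995  0.67709821  0.54584456  1.36758594 -0.69394574  1.91016262
  1.12832578] [ 0.53108107 -0.26747666  0.33073309] [[-0.18761824  0.96514175 -0.18248505]
 [ 0.68023003  0.26169191  0.68469296]
 [ 0.70858062  0.00432908 -0.70561658]]
```

Both tilts work, but +45° sits close to joint 6's limit, so I'll grasp at +35°. Going down to just above the stone.

>>> jog_arm --pt "0.001 -0.003 -0.029 -0.084 -0.023 0 0.85" --pt "0.001 -0.003 -0.029 -0.084 -0.023 0 0.85" --pt "0.001 -0.003 -0.029 0 0 0 0.85" --pt "0.001 -0.003 -0.029 0 0 0 0.85" --pt "0.001 -0.003 -0.029 0 0 0 0.85" --pt "0.001 -0.003 -0.029 0 0 0 0.85" --pt "0.001 -0.003 -0.029 0 0 0 0.85" --pt "0 -0.003 -0.027 0 0 0 0.85" --pt "0 0 0 0 0 0 0.85" --pt "0 0 0 0 0 0 0.85" --newtons 60

```text
t: 5.3
eef_pos: [0.5387, -0.288, 0.105]
tool_rot: [-0.238, 0.577, 0.759, 0.183]
contact_force: [0.5, -0.7, 1.1]
gripper_width: 0.852
grasp_force: 0.0
```

```bash
cat >> h.py <<'E'
h0=np.array([np.cos(np.radians(-74.5)),np.sin(np.radians(-74.5)),0]); n0=np.array([-h0[1],h0[0],0])
def st():
    o=bot.get_obs(); M=Rq(o['tool_rot']).as_matrix(); d=M[:,2]
    print('t',o['t'],'q',np.round(o['q'],2),'tcp',np.round(o['eef_pos'],4),'grasp',np.round(o['eef_pos']+.003*d,4),'tilt',np.degrees(np.arctan2(-d@h0,-d[2])).round(2),'d.n',(d@n0).round(3),'jawyaw',np.degrees(np.arctan2(M[1,1],M[0,1])).round(2),'yz',M[2,1].round(3),'w',o['gripper_width'],'F',o['contact_force'].round(1))
E
python3 -c "
from h import *
st()"
```

```text
t 5.3 q [ 0.26  0.86  0.52  1.53 -0.7   1.47  1.3 ] tcp [ 0.5387 -0.288   0.105 ] grasp [ 0.5382 -0.2863  0.1025] tilt 34.94 d.n 0.002 jawyaw 15.47 yz 0.002 w 0.852321075197017 F [ 0.5 -0.7  1.1]
```

>>> jog_arm --pt "0 -0.001 -0.02 0 0 0 0.85" --pt "0 0 -0.02 0 0 0 0.85" --pt "0 0 -0.015 0 0 0 0.85" --pt "0 0 -0.0095 0 0 0 0.85" --pt "0 0 0 0 0 0 0.85" --pt "0 0 0 0 0 0 0.85"

```text
t: 5.9
eef_pos: [0.5378, -0.2888, 0.0387]
tool_rot: [-0.24, 0.578, 0.759, 0.181]
contact_force: [0.2, -0.0, 0.4]
gripper_width: 0.853
grasp_force: 0.0
```

>>> jog_arm --pt "0 0 0 0 0 0 0.4" --pt "0 0 0 0 0 0 0.4" --pt "0 0 0 0 0 0 0.4" --pt "0 0 0 0 0 0 0.4" --pt "0 0 0 0 0 0 0.4" --pt "0 0 0 0 0 0 0.4" --newtons 80

```text
t: 6.5
eef_pos: [0.5385, -0.2895, 0.0399]
tool_rot: [-0.239, 0.578, 0.759, 0.182]
contact_force: [1.4, -2.8, 6.1]
gripper_width: 0.572
grasp_force: 83.9
```

```bash
python3 -c "
from h import *
st()"
```

```text
t 6.5 q [ 0.28  0.94  0.49  1.54 -0.74  1.39  1.34] tcp [ 0.5385 -0.2895  0.0399] grasp [ 0.538  -0.2878  0.0374] tilt 34.88 d.n 0.001 jawyaw 15.41 yz -0.0 w 0.5720271892955302 F [ 1.4 -2.8  6.1]
```

The stone is gripped at a width of 48.6 mm with 84 N. Lift it, then turn it -90° about the jaw axis.

>>> jog_arm --pt "0 0 0.008 0 0 0 0.4" --pt "0 0 0.015 0 0 0 0.4" --pt "0 0 0.02 0 0 0 0.4" --pt "0 0 0.02 0 0 0 0.4" --pt "-0.002 0.006 0.025 0 0 0 0.4" --pt "-0.002 0.006 0.025 0 0 0 0.4" --pt "-0.002 0.006 0.025 0 0 0 0.4" --pt "-0.002 0.006 0.02 0 0 0 0.4" --pt "-0.003 0.008 0.012 0 0 0 0.4" --pt "0 0 0 0 0 0 0.4" --newtons 100

```text
t: 7.5
eef_pos: [0.5272, -0.256, 0.2114]
tool_rot: [-0.238, 0.577, 0.759, 0.182]
contact_force: [-0.1, -0.2, -5.2]
gripper_width: 0.57
grasp_force: 103.7
```

>>> jog_arm --pt "0 0 0 -0.05 -0.014 0 0.4" --pt "0 0 0 -0.126 -0.035 0 0.4" --pt "0 0 0 -0.126 -0.035 0 0.4" --pt "0 0 0 -0.126 -0.035 0 0.4" --pt "0 0 0 -0.126 -0.035 0 0.4" --pt "0 0 0 -0.126 -0.035 0 0.4" --pt "0 0 0 -0.126 -0.035 0 0.4" --pt "0 0 0 -0.126 -0.035 0 0.4" --pt "0 0 0 -0.126 -0.035 0 0.4" --pt "0 0 0 -0.126 -0.035 0 0.4"

```text
t: 8.5
eef_pos: [0.5259, -0.2556, 0.2087]
tool_rot: [0.243, 0.577, 0.757, -0.184]
contact_force: [-0.6, -0.2, -7.0]
gripper_width: 0.569
grasp_force: 103.9
```

>>> jog_arm --pt "0 0 0 -0.126 -0.035 0 0.4" --pt "0 0 0 -0.126 -0.035 0 0.4" --pt "0 0 0 -0.076 -0.02 0 0.4" --pt "0 0 0 0 0 0 0.4" --pt "0 0 0 0 0 0 0.4" --pt "0 0 0 0 0 0 0.4"

```text
t: 9.1
eef_pos: [0.5266, -0.2573, 0.2092]
tool_rot: [0.366, 0.539, 0.706, -0.278]
contact_force: [0.5, -0.2, -5.0]
gripper_width: 0.577
grasp_force: 104.2
```

```bash
python3 -c "
from h import *
st()
s=bot.read_camera('side'); t=bot.read_camera('top')
b=cv2.resize(s['img'][180:330,300:450],None,fx=4,fy=4,interpolation=cv2.INTER_CUBIC)
a=cv2.resize(t['img'][190:290,370:420+50],None,fx=2,fy=6)[:0]
cv2.imwrite('pics/s1.png',b[:,:,::-1])
"
```

```text
t 9.1 q [-1.    0.94  1.33  2.24  0.03  0.22  0.23] tcp [ 0.5266 -0.2573  0.2092] grasp [ 0.5272 -0.2597  0.2074] tilt -54.75 d.n -0.001 jawyaw 15.32 yz 0.003 w 0.5770445799218058 F [ 0.5 -0.2 -5. ]
```

View pics/s1.png

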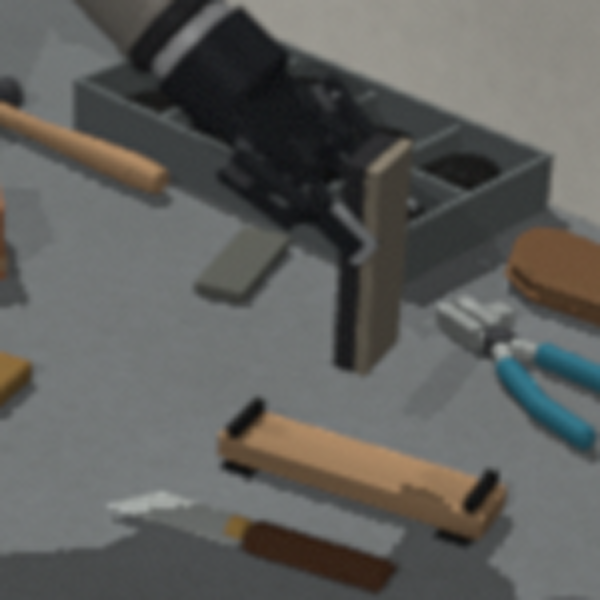

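The side view shows the stone upright in the jaws, pale face to the right, about 85 mm above the empty holder. Lower it and watch the joints.

>>> jog_arm --pt "0 0 -0.012 0 0 0 0.4" --pt "0 0 -0.012 0 0 0 0.4" --pt "0 0 -0.012 0 0 0 0.4" --pt "0 0 -0.012 0 0 0 0.4" --pt "0 0 -0.012 0 0 0 0.4" --pt "0 0 -0.008 0 0 0 0.4" --pt "0 0 0 0 0 0 0.4" --pt "0 0 0 0 0 0 0.4"

```text
t: 10.0
eef_pos: [0.5263, -0.2566, 0.1456]
tool_rot: [0.365, 0.538, 0.706, -0.28]
contact_force: [0.3, -0.8, -3.5]
gripper_width: 0.572
grasp_force: 104.4
```

```bash
python3 -c "
from h import *
st()
s=bot.read_camera('side'); t=bot.read_camera('top')
b=cv2.resize(s['img'][220:320,330:430],None,fx=6,fy=6,interpolation=cv2.INTER_CUBIC)
cv2.imwrite('pics/s2.png',b[:,:,::-1])
# predicted vertical edges of the standing stone
C=np.array([.529,-.263,.022+.012])
for z in(0,.15):
  print(((proj(s,[C+a*.0125*h0+b*.025*n0+[0,0,z] for a,b in((-1,-1),(1,-1),(1,1))])-[330,220])*6).round().tolist())
"
```

```text
t 10.0 q [-0.91  0.97  1.14  2.26  0.62  0.17 -0.46] tcp [ 0.5263 -0.2566  0.1456] grasp [ 0.527  -0.259   0.1439] tilt -54.84 d.n -0.005 jawyaw 15.24 yz -0.002 w 0.5716742313219582 F [ 0.3 -0.8 -3.5]
[[307.0, 446.0], [358.0, 463.0], [407.0, 409.0]]
[[324.0, 153.0], [377.0, 168.0], [428.0, 118.0]]
```

View pics/s2.png

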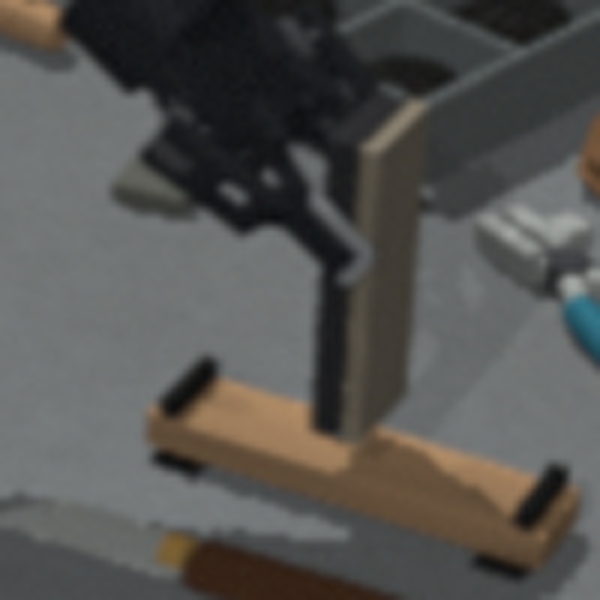

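The stone hangs vertical. Its bottom edge is at about (350,440), 20–22 mm above the holder top and centred. Lower slowly.

>>> jog_arm --pt "0 0 -0.006 0 0 0 0.4" --pt "0 0 -0.006 0 0 0 0.4" --pt "0 0 -0.004 0 0 0 0.4" --pt "0 0 0 0 0 0 0.4" --pt "0 0 0 0 0 0 0.4"

```text
t: 10.6
eef_pos: [0.5265, -0.2566, 0.1304]
tool_rot: [0.366, 0.538, 0.705, -0.28]
contact_force: [-0.3, -0.5, -4.4]
gripper_width: 0.573
grasp_force: 104.4
```

```bash
python3 -c "
from h import *
st()"
```

```text
t 10.6 q [-0.89  0.98  1.09  2.26  0.81  0.17 -0.67] tcp [ 0.5265 -0.2566  0.1304] grasp [ 0.5272 -0.259   0.1287] tilt -54.91 d.n -0.005 jawyaw 15.24 yz -0.002 w 0.5725617687411404 F [-0.3 -0.5 -4.4]
```

>>> jog_arm --pt "0 0 -0.002 0 0 0 0.4" --pt "0 0 -0.001 0 0 0 0.4" --pt "0 0 -0.001 0 0 0 0.4" --pt "0 0 0 0 0 0 0.4" --pt "0 0 0 0 0 0 0.4"

```text
t: 11.1
eef_pos: [0.5264, -0.2566, 0.1262]
tool_rot: [0.366, 0.538, 0.705, -0.281]
contact_force: [-0.2, -0.2, -5.2]
gripper_width: 0.566
grasp_force: 104.4
```

>>> jog_arm --pt "0 0 -0.001 0 0 0 0.4" --pt "0 0 0 0 0 0 0.4" --pt "0 0 0 0 0 0 0.4"

```text
t: 11.4
eef_pos: [0.5264, -0.2567, 0.1253]
tool_rot: [0.366, 0.538, 0.705, -0.281]
contact_force: [0.4, 0.3, -4.4]
gripper_width: 0.57
grasp_force: 104.8
```

>>> jog_arm --pt "0 0 -0.001 0 0 0 0.4" --pt "0 0 0 0 0 0 0.4" --pt "0 0 0 0 0 0 0.4"

```text
t: 11.7
eef_pos: [0.5266, -0.2572, 0.1252]
tool_rot: [0.366, 0.539, 0.705, -0.281]
contact_force: [-1.4, 2.6, 5.4]
gripper_width: 0.569
grasp_force: 105.6
```

>>> jog_arm --pt "0 0 -0.001 0 0 0 0.4" --pt "0 0 0 0 0 0 0.4" --pt "0 0 0 0 0 0 0.4"

```text
t: 12.0
eef_pos: [0.5267, -0.2576, 0.1252]
tool_rot: [0.367, 0.539, 0.704, -0.281]
contact_force: [-1.7, 5.9, 12.8]
gripper_width: 0.573
grasp_force: 106.4
```

>>> jog_arm --pt "0 0 -0.001 0 0 0 0.4" --pt "0 0 0 0 0 0 0.4" --pt "0 0 0 0 0 0 0.4"

```text
t: 12.3
eef_pos: [0.5268, -0.258, 0.1251]
tool_rot: [0.368, 0.539, 0.704, -0.282]
contact_force: [-3.3, 8.5, 19.8]
gripper_width: 0.569
grasp_force: 107.1
```

Contact: the force went from -4 to +20 N. I'll ease back and release gently.

>>> jog_arm --pt "0 0 0.002 0 0 0 0.4" --pt "0 0 0 0 0 0 0.4" --pt "0 0 0 0 0 0 0.4" --newtons 20

```text
t: 12.6
eef_pos: [0.5266, -0.2572, 0.1252]
tool_rot: [0.367, 0.539, 0.705, -0.281]
contact_force: [-0.9, 2.3, 8.0]
gripper_width: 0.566
grasp_force: 104.9
```

>>> jog_arm --pt "0 0 0 0 0 0 0.6" --pt "0 0 0 0 0 0 0.62" --pt "0 0 0 0 0 0 0.65" --pt "0 0 0 0 0 0 0.7" --pt "0 0 0 0 0 0 0.8" --pt "0 0 0 0 0 0 0.85" --pt "0 0 0 0 0 0 0.85"

```text
t: 13.3
eef_pos: [0.5264, -0.2566, 0.1241]
tool_rot: [0.366, 0.538, 0.705, -0.281]
contact_force: [0.3, 0.4, -0.1]
gripper_width: 0.851
grasp_force: 0.0
```

```bash
python3 -c "
from h import *
st()
s=bot.read_camera('side')
b=cv2.resize(s['img'][220:320,330:430],None,fx=6,fy=6,interpolation=cv2.INTER_CUBIC)
cv2.imwrite('pics/s3.png',b[:,:,::-1])
"
```

```text
t 13.3 q [-0.88  0.98  1.07  2.26  0.89  0.18 -0.76] tcp [ 0.5264 -0.2566  0.1241] grasp [ 0.527  -0.259   0.1224] tilt -54.9 d.n -0.005 jawyaw 15.24 yz -0.002 w 0.8511137229998162 F [ 0.3  0.4 -0.1]
```

View pics/s3.png

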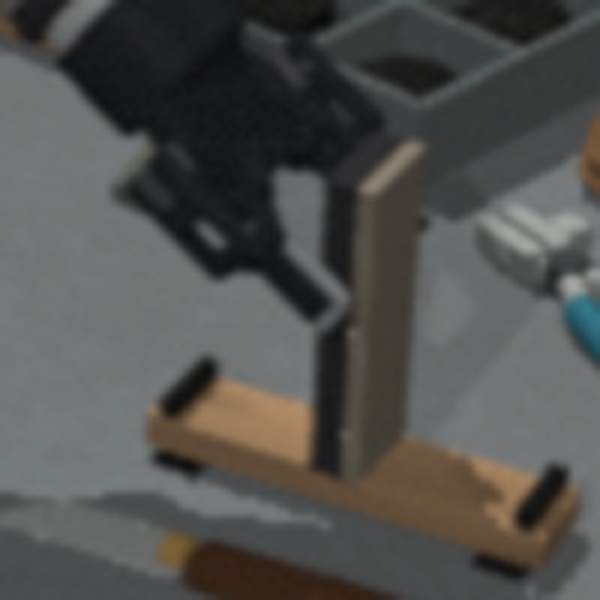

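The stone stands upright on the holder with the fingers open: bottom at about (350,470), top at (390,160). Retract backwards, then up.

>>> jog_arm --pt "-0.0022 0.008 0.006 0 0 0 0.85" --pt "-0.0044 0.0158 0.0115 0 0 0 0.85" --pt "-0.0044 0.0158 0.0115 0 0 0 0.85" --pt "-0.0022 0.008 0.006 0 0 0 0.85" --pt "0 0 0.035 0 0 0 0.85" --pt "0 0 0.035 0 0 0 0.85" --pt "0 0 0.035 0 0 0 0.85" --pt "0 0 0.035 0 0 0 0.85" --pt "0 0 0 0 0 0 0.85"

```text
t: 14.25
eef_pos: [0.5142, -0.2099, 0.3021]
tool_rot: [0.367, 0.54, 0.705, -0.278]
contact_force: [0.8, 0.7, -0.2]
gripper_width: 0.845
grasp_force: 0.0
```

>>> jog_arm --pt "0.0053 -0.0183 0 0.126 0.035 0 0.85" --pt "0.0053 -0.0183 0 0.126 0.035 0 0.85" --pt "0.0053 -0.0183 0 0.126 0.035 0 0.85" --pt "0.0053 -0.0183 0 0.126 0.035 0 0.85" --pt "0.0053 -0.0183 0 0.126 0.035 0 0.85" --pt "0.0053 -0.0183 0 0.126 0.035 0 0.85" --pt "0.0053 -0.0183 0 0.126 0.035 0 0.85" --pt "0 0 0 0 0 0 0.85" --pt "0 0 0 0 0 0 0.85"

```text
t: 15.15
eef_pos: [0.5466, -0.3355, 0.2972]
tool_rot: [0.026, 0.608, 0.793, -0.029]
contact_force: [-0.3, 0.2, -0.2]
gripper_width: 0.853
grasp_force: 0.0
```

```bash
python3 -c "
from h import *
st()"
```

```text
t 15.15 q [-0.07  0.42  0.67  1.66 -0.22  1.11  0.91] tcp [ 0.5466 -0.3355  0.2972] grasp [ 0.5466 -0.3357  0.2942] tilt -4.4 d.n -0.014 jawyaw 15.03 yz -0.013 w 0.8526558835627078 F [-0.3  0.2 -0.2]
```

>>> jog_arm --pt "0.0011 -0.003 -0.0125 0.126 0.035 0 0.85" --pt "0.0011 -0.003 -0.0125 0.126 0.035 0 0.85" --pt "0.0011 -0.003 -0.0125 0.126 0.035 0 0.85" --pt "0.0011 -0.003 -0.0125 0.126 0.035 0 0.85" --pt "0.0011 -0.003 -0.0125 0.126 0.035 0 0.85" --pt "0.0011 -0.003 -0.0125 0.126 0.035 0 0.85" --pt "0.0011 -0.003 -0.0125 0.126 0.035 0 0.85" --pt "0 0 0 0 0 0 0.85" --pt "0 0 0 0 0 0 0.85" --pt "0 0 0 0 0 0 0.85"

```text
t: 16.15
eef_pos: [0.5573, -0.3521, 0.2131]
tool_rot: [-0.326, 0.551, 0.73, 0.241]
contact_force: [-0.3, 0.4, 0.9]
gripper_width: 0.851
grasp_force: 0.0
```

```bash
python3 -c "
from h import *
st()
s=bot.read_camera('side');t=bot.read_camera('top')
b=cv2.resize(s['img'][200:320,330:450],None,fx=5,fy=5,interpolation=cv2.INTER_CUBIC)
a=cv2.resize(t['img'][190:290,375:475],None,fx=6,fy=6,interpolation=cv2.INTER_CUBIC)
cv2.imwrite('pics/s4.png',b[:,:,::-1]);cv2.imwrite('pics/t4.png',a[:,:,::-1])
"
```

```text
t 16.15 q [ 0.46  0.92  0.41  1.18 -0.67  1.89  1.18] tcp [ 0.5573 -0.3521  0.2131] grasp [ 0.5566 -0.35    0.2111] tilt 47.84 d.n -0.012 jawyaw 16.07 yz -0.007 w 0.8511032589667111 F [-0.3  0.4  0.9]
```

View pics/s4.png

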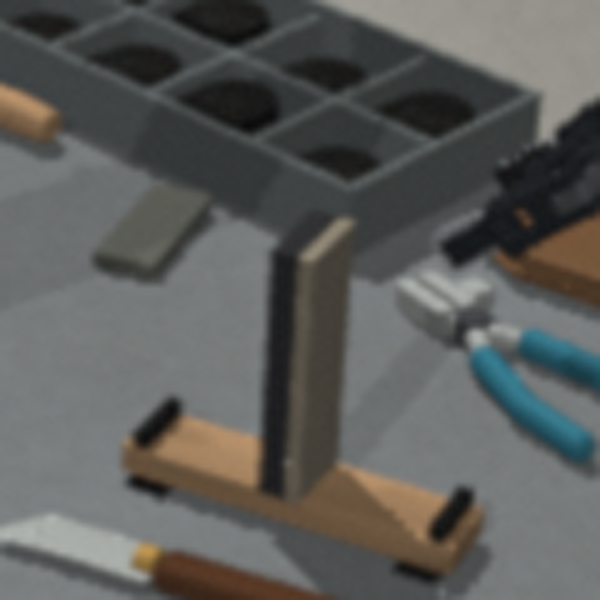

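The stone stands clear and upright on the holder, with the gripper behind at the right. I'll fit its pose from its corners: top about (297,258), (352,220), (275,240); bottom (262,487), (297,498), (337,462).

Run:
```python
from h import *
from scipy.optimize import least_squares
s=bot.read_camera("side")
px=(np.array([[297,258],[352,220],[275,240],[262,487],[297,498],[337,462]])+.5)/5-.5+[330,200]
L=np.array([[1,-1,1],[1,1,1],[-1,-1,1],[-1,-1,0],[1,-1,0],[1,1,0]])*[.0125,.025,.15]
def f(v):
    return (proj(s,R.from_euler('z',v[2]).apply(L)+[v[0],v[1],.022])-px).ravel()
r=least_squares(f,[.529,-.263,-1.3],loss="soft_l1"); v=r.x; print(v,np.degrees(v[2]),r.fun.round(1))
d=(v[:2]-[.529,-.263]); print('h,n offset',d@h0[:2],d@n0[:2]); st()
```

```text
[ 0.53172591 -0.25918023 -1.33425958] -76.44744254647026 [ 2.8 -0.   0.8 -0.6 -1.5  0.8 -1.6 -0.  -0.3  0.7  0.4 -1. ]
h,n offset -0.0029523793683728264 0.003647554840109123
t 16.3 q [ 0.46  0.92  0.41  1.18 -0.67  1.89  1.18] tcp [ 0.557  -0.3528  0.2138] grasp [ 0.5563 -0.3506  0.2118] tilt 47.84 d.n -0.011 jawyaw 16.02 yz -0.006 w 0.8495227981869864 F [-0.1 -0.1 -0.3]
```

>>> jog_arm --pt "-0.0034 0.0109 -0.0109 0 0 0 0.85" --pt "-0.0034 0.0109 -0.0109 0 0 0 0.85" --pt "-0.0034 0.0109 -0.0109 0 0 0 0.85" --pt "-0.0034 0.0109 -0.0109 0 0 0 0.85" --pt "-0.0034 0.0109 -0.0109 0 0 0 0.85" --pt "-0.0034 0.0109 -0.0109 0 0 -0.008 0.85" --pt "-0.0034 0.0109 -0.0109 0 0 0 0.85" --pt "0 0 0 0 0 0 0.85" --pt "0 0 0 0 0 0 0.85"

```text
t: 17.2
eef_pos: [0.5326, -0.2774, 0.1361]
tool_rot: [-0.326, 0.554, 0.726, 0.243]
contact_force: [0.2, 0.2, -0.3]
gripper_width: 0.851
grasp_force: 0.0
```

```bash
python3 -c "
from h import *
st()"
```

```text
t 17.2 q [ 0.38  0.89  0.39  1.43 -0.69  1.68  1.24] tcp [ 0.5326 -0.2774  0.1361] grasp [ 0.532  -0.2753  0.1341] tilt 47.98 d.n -0.005 jawyaw 15.5 yz -0.008 w 0.8514469148900918 F [ 0.2  0.2 -0.3]
```

>>> jog_arm --pt "-0.002 0.0059 -0.0045 0 0 0 0.85" --pt "-0.0018 0.0059 -0.0045 0 0 0 0.85" --pt "0 0 0 0 0 0 0.75" --pt "0 0 0 0 0 0 0.68" --pt "0 0 0 0 0 0 0.64" --pt "0 0 0 0 0 0 0.61" --pt "0 0 0 0 0 0 0.58" --pt "0 0 0 0 0 0 0.4" --pt "0 0 0 0 0 0 0.4" --pt "0 0 0 0 0 0 0.4" --newtons 40

```text
t: 18.2
eef_pos: [0.5287, -0.2659, 0.126]
tool_rot: [-0.326, 0.555, 0.726, 0.244]
contact_force: [1.4, -1.0, 1.2]
gripper_width: 0.578
grasp_force: 41.3
```

>>> jog_arm --pt "0 0 0 0 0 0 0.4" --pt "0 0 0 0 0 0 0.4" --newtons 100

```text
t: 18.4
eef_pos: [0.5287, -0.2659, 0.1262]
tool_rot: [-0.326, 0.555, 0.726, 0.244]
contact_force: [2.3, -1.1, 3.9]
gripper_width: 0.568
grasp_force: 102.5
```

```bash
python3 -c "
from h import *
st()"
```

```text
t 18.4 q [ 0.37  0.89  0.38  1.47 -0.69  1.65  1.25] tcp [ 0.5287 -0.2659  0.1262] grasp [ 0.5281 -0.2637  0.1242] tilt 48.04 d.n -0.005 jawyaw 15.44 yz -0.008 w 0.568338626444103 F [ 2.3 -1.1  3.9]
```

>>> jog_arm --pt "0 0 0.006 0 0 0 0.4" --pt "0 0 0.014 0 0 0 0.4" --pt "0 0 0.02 0 0 0 0.4" --pt "0 0 0.02 0 0 0 0.4" --pt "-0.002 0.008 0.014 0 0 0 0.4" --pt "-0.002 0.008 0.006 0 0 0 0.4" --pt "-0.002 0.008 0 0 0 0 0.4" --pt "-0.002 0.007 0 0 0 0 0.4" --pt "0 0 0 -0.05 -0.014 0 0.4" --pt "0 0 0 -0.1 -0.028 0 0.4"

```text
t: 19.4
eef_pos: [0.5191, -0.2344, 0.2034]
tool_rot: [-0.27, 0.573, 0.748, 0.199]
contact_force: [0.6, -0.5, -5.1]
gripper_width: 0.574
grasp_force: 103.4
```

>>> jog_arm --pt "0 0 0 -0.126 -0.035 0 0.4" --pt "0 0 0 -0.126 -0.035 0 0.4" --pt "0 0 0 -0.126 -0.035 0 0.4" --pt "0 0 0 -0.126 -0.035 0 0.4" --pt "0 0 0 -0.126 -0.035 0 0.4" --pt "0 0 0 -0.126 -0.035 0 0.4" --pt "0 0 0 -0.126 -0.035 0 0.4" --pt "0 0 0 -0.126 -0.035 0 0.4" --pt "0 0 0 -0.126 -0.035 0 0.4" --pt "0 0 0 -0.126 -0.035 0 0.4"

```text
t: 20.4
eef_pos: [0.5189, -0.2332, 0.2053]
tool_rot: [0.244, 0.579, 0.755, -0.186]
contact_force: [0.7, -0.9, -7.5]
gripper_width: 0.572
grasp_force: 103.8
```

>>> jog_arm --pt "0 0 0 -0.1 -0.028 0 0.4" --pt "0 0 0 0 0 0 0.4" --pt "0 0 0 0 0 0 0.4" --pt "0 0 0 0 0 0 0.4"

```text
t: 20.8
eef_pos: [0.5199, -0.2356, 0.206]
tool_rot: [0.282, 0.57, 0.741, -0.215]
contact_force: [-0.3, -0.3, -4.4]
gripper_width: 0.572
grasp_force: 103.9
```

```bash
python3 -c "
from h import *
st()
s=bot.read_camera('side');t=bot.read_camera('top')
b=cv2.resize(s['img'][220:330,325:435],None,fx=5,fy=5,interpolation=cv2.INTER_CUBIC)
cv2.imwrite('pics/s5.png',b[:,:,::-1])
"
```

```text
t 20.8 q [-0.91  0.6   1.15  2.2   0.34  0.41  0.05] tcp [ 0.5199 -0.2356  0.206 ] grasp [ 0.5204 -0.2375  0.2038] tilt -41.56 d.n -0.005 jawyaw 14.89 yz 0.003 w 0.5720568335504569 F [-0.3 -0.3 -4.4]
```

View pics/s5.png

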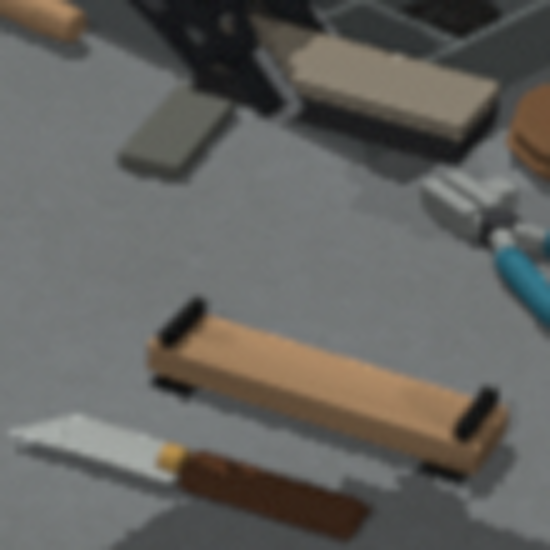

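The pale fine face is up and level, above the empty holder. Lower it.

>>> jog_arm --pt "0.001 0.001 -0.015 -0.007 -0.002 0.014 0.4" --pt "0 0 -0.02 0 0 0 0.4" --pt "0 0 -0.02 0 0 0 0.4" --pt "0 0 -0.02 0 0 0 0.4" --pt "0 0 -0.02 0 0 0 0.4" --pt "0 0 -0.02 0 0 0 0.4" --pt "0 0 -0.015 0 0 0 0.4" --pt "0 0 -0.01 0 0 0 0.4" --pt "0 0 0 0 0 0 0.4" --pt "0 0 0 0 0 0 0.4"

```text
t: 21.9
eef_pos: [0.5217, -0.2345, 0.0691]
tool_rot: [0.287, 0.564, 0.744, -0.216]
contact_force: [-0.6, 0.6, -4.1]
gripper_width: 0.571
grasp_force: 104.7
```

```bash
python3 -c "
from h import *
st()"
```

```text
t 21.9 q [-0.71  0.83  0.87  2.24  0.78  0.17 -0.58] tcp [ 0.5217 -0.2345  0.0691] grasp [ 0.5222 -0.2364  0.0669] tilt -42.09 d.n 0.005 jawyaw 15.74 yz 0.003 w 0.571405787704864 F [-0.6  0.6 -4.1]
```

>>> jog_arm --pt "0 0 -0.008 0 0 0 0.4" --pt "0 0 -0.008 0 0 0 0.4" --pt "0 0 -0.006 0 0 0 0.4" --pt "0 0 -0.003 0 0 0 0.4" --pt "0 0 -0.001 0 0 0 0.4" --pt "0 0 0 0 0 0 0.4" --pt "0 0 0 0 0 0 0.4"

```text
t: 22.6
eef_pos: [0.5215, -0.234, 0.043]
tool_rot: [0.287, 0.563, 0.744, -0.216]
contact_force: [0.0, 0.7, -4.9]
gripper_width: 0.57
grasp_force: 104.8
```

>>> jog_arm --pt "0 0 -0.001 0 0 0 0.4" --pt "0 0 0 0 0 0 0.4" --pt "0 0 -0.001 0 0 0 0.4" --pt "0 0 0 0 0 0 0.4"

```text
t: 23.0
eef_pos: [0.5211, -0.2338, 0.0404]
tool_rot: [0.287, 0.563, 0.744, -0.217]
contact_force: [0.2, -0.1, -5.3]
gripper_width: 0.567
grasp_force: 104.8
```

```bash
python3 -c "
from h import *
st()"
```

```text
t 23.0 q [-0.66  0.87  0.79  2.24  1.1   0.17 -0.93] tcp [ 0.5211 -0.2338  0.0404] grasp [ 0.5217 -0.2358  0.0382] tilt -42.17 d.n 0.004 jawyaw 15.81 yz 0.001 w 0.5674755857557012 F [ 0.2 -0.1 -5.3]
```

>>> jog_arm --pt "0 0 -0.001 0 0 0 0.4" --pt "0 0 0 0 0 0 0.4" --pt "0 0 0 0 0 0 0.4"

```text
t: 23.3
eef_pos: [0.5212, -0.234, 0.0397]
tool_rot: [0.287, 0.563, 0.744, -0.217]
contact_force: [-0.4, 0.7, -0.3]
gripper_width: 0.572
grasp_force: 105.8
```

>>> jog_arm --pt "0 0 -0.001 0 0 0 0.4" --pt "0 0 0 0 0 0 0.4" --pt "0 0 0 0 0 0 0.4"

```text
t: 23.6
eef_pos: [0.5213, -0.2344, 0.0396]
tool_rot: [0.288, 0.563, 0.744, -0.217]
contact_force: [-2.9, 5.6, 10.2]
gripper_width: 0.573
grasp_force: 107.3
```

>>> jog_arm --pt "0 0 -0.001 0 0 0 0.4" --pt "0 0 0 0 0 0 0.4" --pt "0 0 0 0 0 0 0.4"

```text
t: 23.9
eef_pos: [0.5215, -0.2348, 0.0396]
tool_rot: [0.289, 0.563, 0.743, -0.217]
contact_force: [-4.4, 10.7, 20.2]
gripper_width: 0.57
grasp_force: 108.7
```

Seated. Ease off, release and retract along the tool axis.

>>> jog_arm --pt "0 0 0.002 0 0 0 0.4" --pt "0 0 0 0 0 0 0.4" --pt "0 0 0 0 0 0 0.6" --pt "0 0 0 0 0 0 0.65" --pt "0 0 0 0 0 0 0.75" --pt "0 0 0 0 0 0 0.85" --pt "0 0 0 0 0 0 0.85" --newtons 20

```text
t: 24.6
eef_pos: [0.5211, -0.234, 0.0396]
tool_rot: [0.287, 0.563, 0.744, -0.217]
contact_force: [0.3, 1.2, -0.2]
gripper_width: 0.85
grasp_force: 0.0
```

>>> jog_arm --pt "-0.0018 0.0065 0.0074 0 0 0 0.85" --pt "-0.0036 0.013 0.0149 0 0 0 0.85" --pt "-0.0036 0.013 0.0149 0 0 0 0.85" --pt "-0.0036 0.013 0.0149 0 0 0 0.85" --pt "0 0 0.03 0 0 0 0.85" --pt "0 0 0.04 0 0 0 0.85" --pt "0 0.03 0.03 0 0 0 0.85" --pt "0 0.04 0.03 0 0 0 0.85" --pt "0 0.03 0.02 0 0 0 0.85" --pt "0 0 0 0 0 0 0.85"

```text
t: 25.6
eef_pos: [0.5111, -0.0835, 0.2436]
tool_rot: [0.288, 0.562, 0.746, -0.213]
contact_force: [0.3, 0.5, -0.1]
gripper_width: 0.851
grasp_force: 0.0
```

```bash
python3 -c "
from h import *
st()
s=bot.read_camera('side');t=bot.read_camera('top')
b=cv2.resize(s['img'][270:330,325:435],None,fx=7,fy=7,interpolation=cv2.INTER_CUBIC)[:,:600]
a=cv2.resize(t['img'][225:275,375:475],None,fx=6,fy=6,interpolation=cv2.INTER_CUBIC)
cv2.imwrite('pics/end.png',np.vstack([a[:280],cv2.resize(s['img'][275:320,345:435],(600,300),interpolation=cv2.INTER_CUBIC)])[:,:,::-1])
"
```

```text
t 25.6 q [-0.87  0.28  0.58  2.16  0.76  0.92 -0.55] tcp [ 0.5111 -0.0835  0.2436] grasp [ 0.5117 -0.0854  0.2414] tilt -42.0 d.n 0.013 jawyaw 16.19 yz 0.007 w 0.8514012206526366 F [ 0.3  0.5 -0.1]
```

View pics/end.png

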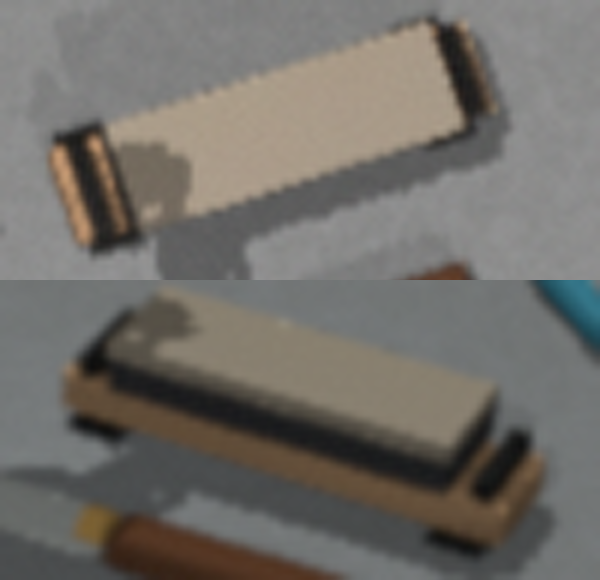

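The top view and side crop show the stone flat, fine face up, between the stops. Its corners at (106,124) and (435,18) match the starting outline within 1 px, and the gripper is clear. Handing in.

```bash
python3 -c "
from station import bot
print(bot.hand_in())"
```

```text
the job is handed in; nothing more can be done
None
```

The stone is turned over and lies flat in its holder with the fine face up, centred between the stops to within about 2 mm by the camera; I handed the job in at about 25.7 s, and no verdict came back.

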